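# Roll the absorber caddy into its dock

## Robot

A 6-joint arm with a two-finger parallel gripper is mounted at the origin on the work surface. World frame = base frame: x ahead of the robot, y to its left, z up, the work surface at z = 0. Lengths are in m, angles in rad, forces in N, time in s.
With the tool pointing down it reaches from about 0.225 to 0.875 m from the base axis. Payload 3.4 kg.
Tool frame: the origin (TCP) lies at the very end of the fingers, on their centre line; the grasp point (between the pads) lies behind it (manip.grasp_offset is the z of the grasp point in the tool frame, in m); z points along the fingers, y is the line along which they close (so a half turn about z gives the same grasp; the last joint's range is limited). The gripper opens to 85 mm and grips with 20 to 120 N. Pads are 22 mm wide; open, the fingers measure 114 mm over their backs; the gripper's body (76 mm by 85 mm) begins 54 mm behind the grasp point. The pads swing forward as they close: fully open they stand 13 mm farther back than shut.
Start: joints at [1.021, 0.276, 1.505, -0, 1.361, -0.121], TCP at [0.239, 0.523, 0.231] pointing down, gripper open.
Joint ranges: [-2.89, 2.89], [-0.75, 2.08], [0.22, 2.7], [-1.18, 4.32], [0.11, 2.71], [-2.7, 2.7]. Speed limits (rad/s): [2.57, 2.57, 3.14, 3.14, 3.14, 3.14].

## Interface

Orientations are given as a unit quaternion [w, x, y, z].
In Python, from rig import manip gives the robot as it stands.
- The arm moves only by the shell command python3 -m pendant 'ROWS' [FORCE]. ROWS is JSON, a list of rows, each an object of numbers: "dx", "dy", "dz": the shift along the tool's x, y, z in m; "rx", "ry", "rz": the turn, a rotation vector about the tool's x, y, z in degrees; "hand": the finger opening in m, from 0 to 0.0854. In form: [{"dx": .., "dy": .., "dz": .., "rx": .., "ry": .., "rz": .., "hand": ..}, ...]. A call has 1 to 12 rows; each row shifts and turns the commanded pose from where the row before left it, along the tool's axes as they then stand; what a row does not reach is not made up. A row lasts 1/12 s, in which the tool goes at most 41.7 mm and 7.16 degrees, less where a joint would pass 70% of its speed; a pose out of reach is approached as far as the arm can. A call is refused whole if a number of a shift passes 0.0417 or a number of a turn 7.16, either way. A call with a gripper value outside its range is refused whole. The fingers move at their own pace and stop on an object; FORCE is the grip in N (left out, the last holds). Time passes only in rows, so rows that do not move let the fingers close. It gives the time, the measured TCP pose, the force, the opening and the grip force at its end, in the units of the state.
- manip.get_state(): the state, without advancing time (a new reading comes with each control period).
- manip.get_image(name): name is "scene" or "top"; returns a dict with "frame" (400x640x3 uint8, red, green, blue), "fx", "fy", "cx", "cy" (pixels), "distortion" ([k1, k2, p1, p2, k3] as OpenCV has them; the pictures are not rectified), "position" and "attitude" of the camera in the world. Camera axes: x right, y up, looking along -z (the intrinsics and any distortion apply to the point x, -y, -z); pixel columns grow to the right and rows downward; lengths in m; the calibration is good to about 2 mm. A picture is of the moment at which its call begins. There is no depth.
- manip.sign_off(): hands the job in; it is judged then, once.
The state is a dict: "clock": time; "qpos": joint angles; "qd": joint speeds; "effort": joint torques, N m; "position": TCP position; "ee_rot": TCP orientation; "contact_force": force on the tool from outside, world axes, zero at the start; "moment": the same for the moment, N m; "width": finger opening in m; "gripper_force": force on a finger pad.
Only numpy, scipy, OpenCV 4.12 (cv2) and the standard library are available. Lean on these libraries where they do the work, as an engineer would, in place of code of your own. Each camera call takes 0.05 s, during which the arm holds its last target. There are 200 camera calls.

## Task

Push the flask caddy along the bench, kept on its wheels, until all four castors trail straight behind their pivots before its nose reaches the dock, then steer it in between the rails. Press it home gently until the spring rollers snap behind the ball stud and the caddy sits against both buffers with its castors still trailing, never pushing it against the dock with more than about 7 N. Let go, with the flasks still standing in the rack and everything else on the bench left alone.

Things in the scene. Friction and masses are not known exactly. Their poses are not given: they have to be found in the camera images.
- caddy: wheeled flask caddy: grey steel tray 200 long x 130 wide, deck top 46 above the bench, skirt from 32 to 56 high, rack on it (top plate at 98), push bow at the rear; 0.55 to 0.75 kg plus flasks. Origin on the bench under the tray's middle; +x forward (to the nose), +z up. It rolls on well under 1 N; pushed straight for 50 to 80 mm, each castor swings by itself to trail behind its pivot
- push_bar (a point): middle of the push bow's crossbar: round steel bar 10 thick, 100 long along the caddy's y, 135 behind the caddy's origin and 140 above the bench; hold the caddy here. Rack and flasks begin 70 mm in front of it and stay below 150
- caddy_nose (a point): middle of the caddy's front face, 100 ahead of its origin, 43 above the bench
- stud_ball (a point): centre of the ball of the steel stud on the nose (ball 16 in diameter on an 8 thick neck), 130 ahead of the caddy's origin, 43 high. It meets the dock's rollers about 13 mm before the nose meets the buffers. Parting them takes a push of about 4 N, which falls away 4 mm before the buffers: there the rollers snap shut behind the ball
- castor_fl_axle (a point): wheel axle of the front left swivel castor (wheel 30 in diameter, 10 wide). The pivot is at (70, 42) in the caddy's frame and the axle is 14 from it; trailing straight it lies at (56, 42)
- castor_fr_axle (a point): wheel axle of the front right swivel castor (wheel 30 in diameter, 10 wide). The pivot is at (70, -42) in the caddy's frame and the axle is 14 from it; trailing straight it lies at (56, -42)
- castor_rl_axle (a point): wheel axle of the rear left swivel castor (wheel 30 in diameter, 10 wide). The pivot is at (-70, 42) in the caddy's frame and the axle is 14 from it; trailing straight it lies at (-84, 42)
- castor_rr_axle (a point): wheel axle of the rear right swivel castor (wheel 30 in diameter, 10 wide). The pivot is at (-70, -42) in the caddy's frame and the axle is 14 from it; trailing straight it lies at (-84, -42)
- flask0: rear glass gas-washing flask in the rack, 34 in diameter, 102 high, 60 g, loose, standing on the deck in a 39 hole; origin at the centre of its foot, z up
- flask1: middle (green) glass gas-washing flask in the rack, 34 in diameter, 102 high, 60 g, loose, standing on the deck in a 39 hole; origin at the centre of its foot, z up
- flask2: front glass gas-washing flask in the rack, 34 in diameter, 102 high, 60 g, loose, standing on the deck in a 39 hole; origin at the centre of its foot, z up
- dock: the caddy's dock, screwed to the bench: two aluminium rails 55 high with 136 clear between them, flared at the mouth to about 180, and a back plate. Origin on the bench midway between the rails; +x is the way the caddy goes in. Straight rails from x = -130 to +20, flares from -175. At the inner end a blue catch block with two rubber buffers for the caddy's front face and two sprung white rollers
- catch_front (a point): point of the dock where the buffer faces would be at the block's foremost setting, at x = -36 of the dock, 43 high. Thumb screws clamp the block anywhere from there to 26 mm deeper; its setting is not measured and must be felt. The rollers draw the caddy onto the buffers by themselves with about 2 N and hold it there
- buffer_l (a joint): the left sprung buffer of the catch block (rubber tip 18 in diameter, 42 to the left of the middle, 43 high): 0 free, 0.0025 m fully in, 1 N per mm, rigid beyond; with the caddy held home both stand about 1.5 mm in
- buffer_r (a joint): the right sprung buffer of the catch block (rubber tip 18 in diameter, 42 to the right of the middle, 43 high): 0 free, 0.0025 m fully in, 1 N per mm, rigid beyond; with the caddy held home both stand about 1.5 mm in
- dock_mouth (a point): middle of the dock's open mouth, at the tips of the flares, 175 before the dock's origin, 43 high
- wash_bottle: white wash bottle with a red cap, 64 in diameter, 150 high, a bystander; origin at the centre of its foot
- beaker: glass beaker, 68 in diameter, 85 high, a bystander; origin at the centre of its foot
- reagent_jar: amber glass jar with a black lid, 56 in diameter, 85 high, a bystander; origin at the centre of its foot
- spare_flask: a spare glass flask standing on the bench, 34 in diameter, 102 high, a bystander; origin at the centre of its foot
- screw_dish: low aluminium dish, 76 in diameter, 16 high, a bystander; origin at the centre of its foot
- screwdriver: red-handled screwdriver lying on the bench, 170 long, a bystander; origin at its middle, x along it
Not all that is in view belongs to the job. What is shaped like the flask0 but blue is not meant.

How it is judged:
By the outcome, as a careful person would: the job done as asked, in the order asked, and still so for the second after the job is handed in, with the robot touching nothing.
It also fails if it takes over 67 s, if anything falls off the work surface, if the arm or the gripper's body presses on something with over 40 N, if the wrist force passes 120 N, or if a joint passes its speed limit or range.

## Working session

There is one attempt and no reset: what is moved stays moved. The work goes in short steps, Python scripts to look and compute and a shell command to move; the robot and the scene stay as the last step left them, time stands still between calls to the robot, and variables do not carry over. Pictures are saved under pics/ and viewed, at most 10 in all, crops included, and the job is handed in when it is done.

```bash
ls; mkdir -p pics; python3 - <<'E'
from rig import manip
import cv2,json
for n in("scene","top"):
    d=manip.get_image(n); cv2.imwrite(f"pics/{n}0.png",d["frame"][:,:,::-1])
    print({k:v for k,v in d.items() if k!="frame"})
print(manip.get_state(),manip.grasp_offset)
E
```

```text
pics
{'fx': 411.55684651020414, 'fy': 411.55684651020414, 'cx': 321.4175312503338, 'cy': 203.3457555349237, 'distortion': array([0.01758651, 0.        , 0.        , 0.        , 0.        ]), 'position': array([1.09339102, 0.03351021, 0.91502216]), 'attitude': array([0.64834097, 0.19693634, 0.2105269 , 0.70466197])}
{'fx': 470.94962403811553, 'fy': 470.94962403811553, 'cx': 318.47388208547517, 'cy': 191.39874843196336, 'distortion': array([0.0257663, 0.       , 0.       , 0.       , 0.       ]), 'position': array([ 0.33940131, -0.00467824,  1.31421563]), 'attitude': array([ 0.71259029,  0.06523248, -0.07191556, -0.69482944])}
{'clock': 0.1, 'qpos': array([ 1.02097922e+00,  2.76534628e-01,  1.50600380e+00,  7.53669282e-06,
        1.36072023e+00, -1.21036270e-01]), 'qd': array([ 3.29263314e-04, -2.04223261e-03, -2.54029372e-03, -7.10862937e-05,
        1.17527924e-05, -2.71953537e-04]), 'effort': array([ 3.81599375e-04, -4.17700267e+01, -2.46404493e+01, -7.56565601e-05,
        5.92142125e-03, -1.00438919e-05]), 'position': array([0.2388344 , 0.52252889, 0.23052567]), 'ee_rot': array([-2.77680154e-04,  2.12752538e-01,  9.77105759e-01, -7.85364778e-04]), 'contact_force': array([ 0.61579406, -0.82836452,  0.27853414]), 'moment': array([ 0.0356204 , -0.01606508,  0.00761256]), 'gripper_force': 0.0, 'width': 0.08523763214050552} -0.0187
```

View pics/scene0.png

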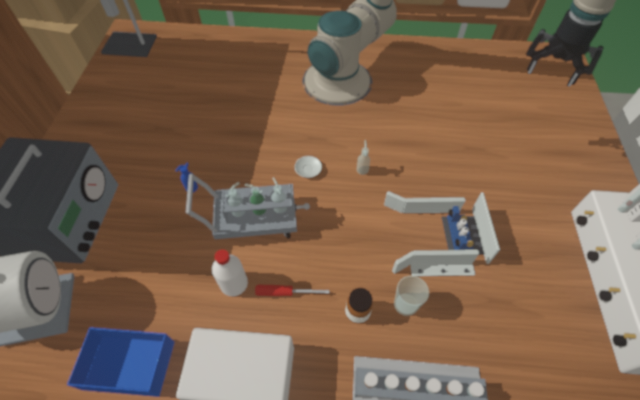

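View pics/top0.png

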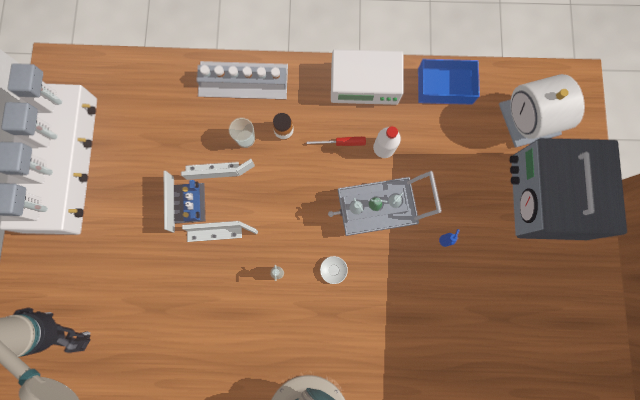

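Scene: the caddy is at top-view (378,206) with its nose to the left, its bow at (430,195) and the dock at (190,200). The blue flask lying at (449,239) is the decoy, and the white spare flask stands at (277,272). I'll enlarge this to measure.

```bash
cat > h.py <<'E'
import numpy as np,cv2
from scipy.spatial.transform import Rotation as R
from rig import manip
def cam(n):
    d=manip.get_image(n); d["K"]=np.array([[d["fx"],0,d["cx"]],[0,d["fy"],d["cy"]],[0,0,1]])
    q=d["attitude"]; d["R"]=R.from_quat([q[1],q[2],q[3],q[0]]).as_matrix()@np.diag([1,-1,-1.]); return d
def pix(d,P):
    P=np.atleast_2d(np.asarray(P,float)); Rt=d["R"].T
    return cv2.projectPoints(P,cv2.Rodrigues(Rt)[0],-Rt@d["position"],d["K"],d["distortion"])[0][:,0]
def plane(d,uv,z):
    u=cv2.undistortPoints(np.array(uv,float).reshape(-1,1,2),d["K"],d["distortion"])[:,0]
    r=np.c_[u,np.ones(len(u))]@d["R"].T
    return d["position"]+r*((z-d["position"][2])/r[:,2])[:,None]
def crop(d,x0,y0,x1,y1,s,fn):
    cv2.imwrite(fn,cv2.resize(d["frame"][y0:y1,x0:x1,::-1],None,fx=s,fy=s,interpolation=cv2.INTER_CUBIC))
E
python3 - <<'E'
from h import *
d=cam("top"); crop(d,300,150,460,260,5,"pics/c1.png"); crop(d,150,150,270,250,6,"pics/c2.png")
E
```

```text
(no output)
```

View pics/c1.png

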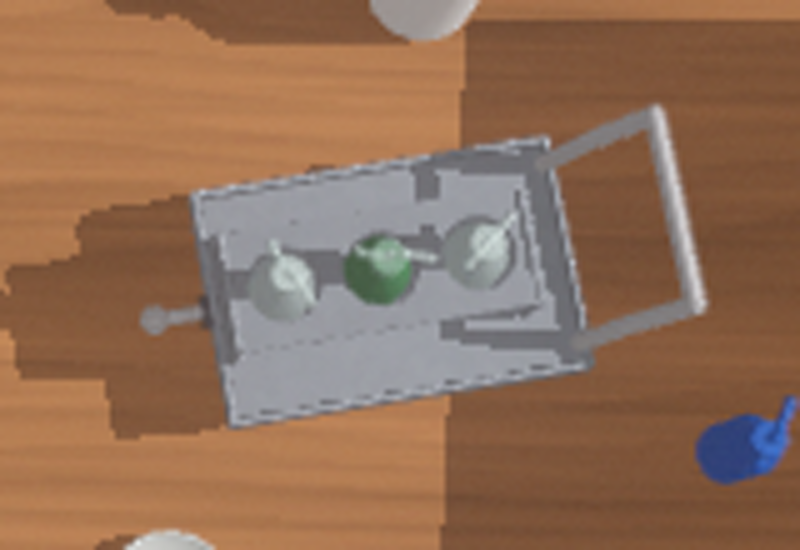

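View pics/c2.png

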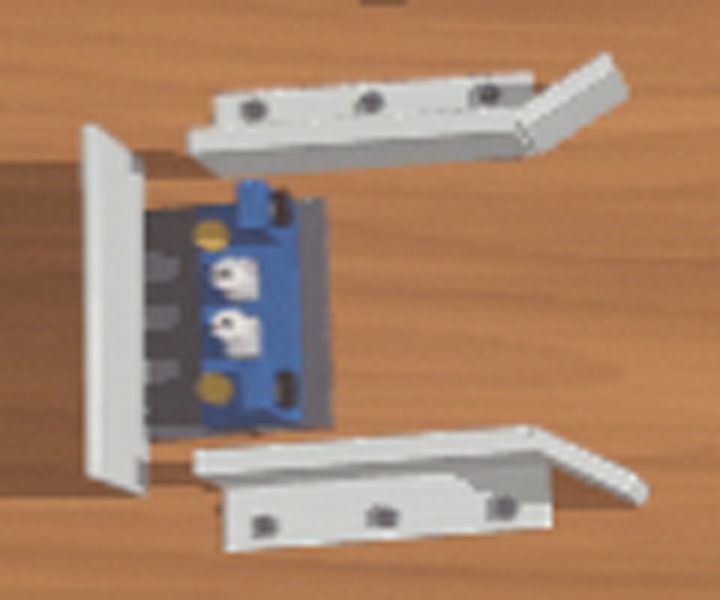

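Corners of the caddy skirt, stud and bow are readable in c1, and rail top edges and flares in c2. Next I'll cast them onto their planes and check sizes.

```bash
python3 - <<'E'
from h import *
np.set_printoptions(precision=4,suppress=True)
d=cam("top")
c=lambda L:np.array(L)/5.+[300,150]
e=lambda L:np.array(L)/6.+[150,150]
K=plane(d,c([(232,425),(196,193),(547,140),(590,367)]),.056)  # FL FR RR RL
print("skirt",K[:,:2],np.linalg.norm(K-np.roll(K,-1,0),axis=1))
o=K.mean(0);f=(K[0]+K[1]-K[2]-K[3]);print("o",o,"yaw",np.degrees(np.arctan2(f[1],f[0])))
s=plane(d,c([(153,320)]),.043)[0];b=plane(d,c([(657,112),(697,305)]),.14);bm=b.mean(0)
f=s-bm;print("stud",s,"bar",b[:,:2],bm,"dist",np.linalg.norm(f[:2]),"yaw",np.degrees(np.arctan2(f[1],f[0])), "barlen",np.linalg.norm(b[0]-b[1]))
U=plane(d,e([(192,153),(520,125)]),.055);L=plane(d,e([(193,457),(530,429)]),.055)
print("rails",U[:,:2],L[:,:2],np.linalg.norm(U[0]-L[0]),np.linalg.norm(U[1]-L[1]))
U0=plane(d,e([(220,178),(530,157)]),.0);print("U bottom",U0[:,:2])
for A in(U,L,U0): g=A[0]-A[1];print(np.degrees(np.arctan2(g[1],g[0])),np.linalg.norm(g))
T=plane(d,e([(607,55),(645,488)]),.055);print("tips",T[:,:2],T.mean(0),np.linalg.norm(T[0]-T[1]))
for nm,p,z in [("spare",(277,272),.09),("dish",(334,270),.016),("wash",(392,131),.15),("jar",(283,120),.085),("beak",(240,126),.085),("sd",(360,141),.01),("sd2",(308,143),.0),("blue",(449,239),.02)]: print(nm,plane(d,[p],z)[0][:2])
E
```

```text
skirt [[ 0.4702 -0.0912]
 [ 0.5964 -0.0699]
 [ 0.6311 -0.262 ]
 [ 0.5064 -0.2834]] [0.1279 0.1951 0.1265 0.1956]
o [ 0.551  -0.1766  0.056 ] yaw 100.46384462650043
stud [ 0.5277 -0.0483  0.043 ] bar [[ 0.6279 -0.3014]
 [ 0.5282 -0.3194]] [ 0.578  -0.3104  0.14  ] dist 0.2668984071982369 yaw 100.85956108914534 barlen 0.10125221364431798
rails [[0.6216 0.3596]
 [0.6388 0.2119]] [[0.4831 0.3481]
 [0.4993 0.1994]] 0.139062533523542 0.14004724220477
U bottom [[0.6222 0.3614]
 [0.6364 0.2157]]
96.62334168250024 0.1486941968475284
96.23633861090245 0.1495483576061463
95.55652925961257 0.1463508744987996
tips [[0.6729 0.174 ]
 [0.4741 0.1468]] [0.5735 0.1604 0.055 ] 0.20058388049812254
spare [0.3675 0.0876]
dish [ 0.3783 -0.0614]
wash [ 0.7328 -0.1993]
jar [0.7779 0.0885]
beak [0.7574 0.2048]
sd [ 0.7474 -0.1301]
sd2 [0.7404 0.0198]
blue [ 0.4703 -0.3758]
```

Everything checks against the given sizes: skirt about 128x196, bow 101, dock mouth midpoint consistent with the rails.

- **Caddy:** origin (0.552,-0.177), yaw 100.6°.
- **Dock:** origin (0.5545,0.334), yaw 96.4°.
- **Flasks:** the rack has clear, green and clear flasks at top-view (356,207), (376,204) and (396,200). The blue one at (449,239) lies outside it and is the decoy. The enlarged crop c1 confirms this.

Now I'll move over the bow.

```bash
T='python3 -m pendant'
$T '[{"dx":-0.0273,"dy":-0.0257,"hand":0.05},{"dx":-0.0273,"dy":-0.0257},{"dx":-0.0273,"dy":-0.0257},{"dx":-0.0273,"dy":-0.0257},{"dx":-0.0273,"dy":-0.0257},{"dx":-0.0273,"dy":-0.0257},{"dx":-0.0273,"dy":-0.0257},{"dx":-0.0273,"dy":-0.0257},{"dx":-0.0273,"dy":-0.0257},{"dx":-0.0273,"dy":-0.0257},{"dx":-0.0273,"dy":-0.0257},{"dx":-0.0273,"dy":-0.0257}]' 20
$T '[{"dx":-0.0273,"dy":-0.0257},{"dx":-0.0273,"dy":-0.0257},{"dx":-0.0273,"dy":-0.0257},{"dx":-0.0273,"dy":-0.0257},{"dx":-0.0273,"dy":-0.0257},{"dx":-0.0273,"dy":-0.0257},{"dx":-0.0273,"dy":-0.0257},{"dx":-0.0273,"dy":-0.0257},{"dx":-0.0273,"dy":-0.0257},{"dx":-0.0273,"dy":-0.0257},{"dx":-0.0273,"dy":-0.0257},{"dx":-0.0273,"dy":-0.0257}]'
$T '[{"rz":7},{"rz":7},{"rz":7},{"rz":7},{"rz":7},{"rz":7},{"rz":7},{"rz":7},{"rz":7},{"rz":7},{"rz":7},{"rz":7}]'
$T '[{"rz":7},{"rz":7},{"rz":7},{"rz":7},{"rz":7},{"rz":7},{"rz":7},{"rz":7},{"rz":4.8},{},{},{}]'
cat >> h.py <<'E'
np.set_printoptions(precision=4,suppress=True)
def yaw(s):
    q=s["ee_rot"]; M=R.from_quat([q[1],q[2],q[3],q[0]]).as_matrix()
    return M
def rep():
    s=manip.get_state(); M=yaw(s)
    print("t",s["clock"],"p",s["position"],"F",s["contact_force"],"Mo",s["moment"],"w",round(s["width"],4),s["gripper_force"],"fwd yaw",np.degrees(np.arctan2(-M[1,1],-M[0,1])),"z",M[:,2])
    return s,M
E
python3 -c "
from h import *
s,M=rep()
print('to bar in tool', M.T@(np.array([.578,-.3104,.1213])-s['position']))"
```

```text
t 0.2 p [0.2389 0.5227 0.2308] F [ 0.5026  0.2405 -0.399 ] Mo [ 0.062  -0.0177 -0.0099] w 0.0853 0.0 fwd yaw -114.56954526752577 z [-0.0006 -0.0009 -1.    ]
to bar in tool [-0.6548 -0.6166  0.11  ]invalid input
invalid input
invalid input
invalid input
```

```bash
python3 -m pendant '[{"dx":-0.02,"dy":-0.02,"dz":0,"rx":0,"ry":0,"rz":0,"hand":0.05}]' 20;python3 -m pendant '[{"dx":-0.0273,"dy":-0.0257,"dz":0,"rx":0,"ry":0,"rz":0,"hand":0.05}]'; python3 -m pendant --help | head
```

```text
clock: 0.28
position: [0.2482, 0.4998, 0.2307]
ee_rot: [-0.001, 0.211, 0.977, 0.002]
contact_force: [1.2, 0.0, 0.2]
width: 0.0757
gripper_force: 0.0
clock: 0.37
position: [0.2627, 0.4629, 0.2307]
ee_rot: [-0.0, 0.211, 0.977, 0.0]
contact_force: [0.7, -0.1, 0.5]
width: 0.0639
gripper_force: 0.0invalid input: not JSON, or not a number
```

```bash
python3 -m pendant '[{"dx":-0.029,"dy":-0.0272,"dz":0,"rx":0,"ry":0,"rz":0,"hand":0.05},{"dx":-0.029,"dy":-0.0272,"dz":0,"rx":0,"ry":0,"rz":0,"hand":0.05},{"dx":-0.029,"dy":-0.0272,"dz":0,"rx":0,"ry":0,"rz":0,"hand":0.05},{"dx":-0.029,"dy":-0.0272,"dz":0,"rx":0,"ry":0,"rz":0,"hand":0.05},{"dx":-0.029,"dy":-0.0272,"dz":0,"rx":0,"ry":0,"rz":0,"hand":0.05},{"dx":-0.029,"dy":-0.0272,"dz":0,"rx":0,"ry":0,"rz":0,"hand":0.05},{"dx":-0.029,"dy":-0.0272,"dz":0,"rx":0,"ry":0,"rz":0,"hand":0.05},{"dx":-0.029,"dy":-0.0272,"dz":0,"rx":0,"ry":0,"rz":0,"hand":0.05},{"dx":-0.029,"dy":-0.0272,"dz":0,"rx":0,"ry":0,"rz":0,"hand":0.05},{"dx":-0.029,"dy":-0.0272,"dz":0,"rx":0,"ry":0,"rz":0,"hand":0.05},{"dx":-0.029,"dy":-0.0272,"dz":0,"rx":0,"ry":0,"rz":0,"hand":0.05},{"dx":-0.029,"dy":-0.0272,"dz":0,"rx":0,"ry":0,"rz":0,"hand":0.05}]' | head -2
python3 -m pendant '[{"dx":-0.029,"dy":-0.0272,"dz":0,"rx":0,"ry":0,"rz":0,"hand":0.05},{"dx":-0.029,"dy":-0.0272,"dz":0,"rx":0,"ry":0,"rz":0,"hand":0.05},{"dx":-0.029,"dy":-0.0272,"dz":0,"rx":0,"ry":0,"rz":0,"hand":0.05},{"dx":-0.029,"dy":-0.0272,"dz":0,"rx":0,"ry":0,"rz":0,"hand":0.05},{"dx":-0.029,"dy":-0.0272,"dz":0,"rx":0,"ry":0,"rz":0,"hand":0.05},{"dx":-0.029,"dy":-0.0272,"dz":0,"rx":0,"ry":0,"rz":0,"hand":0.05},{"dx":-0.029,"dy":-0.0272,"dz":0,"rx":0,"ry":0,"rz":0,"hand":0.05},{"dx":-0.029,"dy":-0.0272,"dz":0,"rx":0,"ry":0,"rz":0,"hand":0.05},{"dx":-0.029,"dy":-0.0272,"dz":0,"rx":0,"ry":0,"rz":0,"hand":0.05},{"dx":0,"dy":0,"dz":0,"rx":0,"ry":0,"rz":7,"hand":0.05},{"dx":0,"dy":0,"dz":0,"rx":0,"ry":0,"rz":7,"hand":0.05},{"dx":0,"dy":0,"dz":0,"rx":0,"ry":0,"rz":7,"hand":0.05}]' | head -2
python3 -m pendant '[{"dx":0,"dy":0,"dz":0,"rx":0,"ry":0,"rz":7,"hand":0.05},{"dx":0,"dy":0,"dz":0,"rx":0,"ry":0,"rz":7,"hand":0.05},{"dx":0,"dy":0,"dz":0,"rx":0,"ry":0,"rz":7,"hand":0.05},{"dx":0,"dy":0,"dz":0,"rx":0,"ry":0,"rz":7,"hand":0.05},{"dx":0,"dy":0,"dz":0,"rx":0,"ry":0,"rz":7,"hand":0.05},{"dx":0,"dy":0,"dz":0,"rx":0,"ry":0,"rz":7,"hand":0.05},{"dx":0,"dy":0,"dz":0,"rx":0,"ry":0,"rz":7,"hand":0.05},{"dx":0,"dy":0,"dz":0,"rx":0,"ry":0,"rz":7,"hand":0.05},{"dx":0,"dy":0,"dz":0,"rx":0,"ry":0,"rz":7,"hand":0.05},{"dx":0,"dy":0,"dz":0,"rx":0,"ry":0,"rz":7,"hand":0.05},{"dx":0,"dy":0,"dz":0,"rx":0,"ry":0,"rz":7,"hand":0.05},{"dx":0,"dy":0,"dz":0,"rx":0,"ry":0,"rz":7,"hand":0.05}]' | head -2
python3 -m pendant '[{"dx":0,"dy":0,"dz":0,"rx":0,"ry":0,"rz":7,"hand":0.05},{"dx":0,"dy":0,"dz":0,"rx":0,"ry":0,"rz":7,"hand":0.05},{"dx":0,"dy":0,"dz":0,"rx":0,"ry":0,"rz":7,"hand":0.05},{"dx":0,"dy":0,"dz":0,"rx":0,"ry":0,"rz":7,"hand":0.05},{"dx":0,"dy":0,"dz":0,"rx":0,"ry":0,"rz":7,"hand":0.05},{"dx":0,"dy":0,"dz":0,"rx":0,"ry":0,"rz":4.8,"hand":0.05},{"dx":0,"dy":0,"dz":0,"rx":0,"ry":0,"rz":0,"hand":0.05},{"dx":0,"dy":0,"dz":0,"rx":0,"ry":0,"rz":0,"hand":0.05}]' | head -2
python3 -c "
from h import *
s,M=rep()
print('to bar in tool', M.T@(np.array([.578,-.3104,.1213])-s['position']),s['qpos'])"
```

```text
clock: 1.37
position: [0.4441, 0.0182, 0.2314]
clock: 2.37
position: [0.5794, -0.312, 0.2301]
clock: 3.37
position: [0.5794, -0.3108, 0.2309]
clock: 4.03
position: [0.5794, -0.3109, 0.231]
t 4.0333 p [ 0.5794 -0.3109  0.231 ] F [-0.1611 -0.1986  0.3221] Mo [-0.0073 -0.0239  0.045 ] w 0.0501 0.0 fwd yaw 100.76203006254295 z [-0.0004  0.0004 -1.    ]
to bar in tool [-0.0012 -0.0007  0.1097] [-0.5983  0.4017  1.3148  0.0001  1.4257  0.7847]
```

```bash
python3 -m pendant '[{"dx":-0.0012,"dy":-0.0007,"dz":0.025,"rx":0,"ry":0,"rz":0,"hand":0.05},{"dx":0,"dy":0,"dz":0.025,"rx":0,"ry":0,"rz":0,"hand":0.05},{"dx":0,"dy":0,"dz":0.022,"rx":0,"ry":0,"rz":0,"hand":0.05},{"dx":0,"dy":0,"dz":0.018,"rx":0,"ry":0,"rz":0,"hand":0.05},{"dx":0,"dy":0,"dz":0.012,"rx":0,"ry":0,"rz":0,"hand":0.05},{"dx":0,"dy":0,"dz":0.0077,"rx":0,"ry":0,"rz":0,"hand":0.05},{"dx":0,"dy":0,"dz":0,"rx":0,"ry":0,"rz":0,"hand":0.05},{"dx":0,"dy":0,"dz":0,"rx":0,"ry":0,"rz":0,"hand":0.025},{"dx":0,"dy":0,"dz":0,"rx":0,"ry":0,"rz":0,"hand":0.025},{"dx":0,"dy":0,"dz":0,"rx":0,"ry":0,"rz":0,"hand":0.012},{"dx":0,"dy":0,"dz":0,"rx":0,"ry":0,"rz":0,"hand":0.005},{"dx":0,"dy":0,"dz":0,"rx":0,"ry":0,"rz":0,"hand":0}]' 30
python3 -m pendant '[{"dx":0,"dy":0,"dz":0,"rx":0,"ry":0,"rz":0,"hand":0},{"dx":0,"dy":0,"dz":0,"rx":0,"ry":0,"rz":0,"hand":0},{"dx":0,"dy":0,"dz":0,"rx":0,"ry":0,"rz":0,"hand":0}]'
python3 -c "
from h import *
s,M=rep()
d=cam('scene'); crop(d,150,130,340,270,4,'pics/s1.png')"
```

```text
clock: 5.03
position: [0.5787, -0.311, 0.1227]
ee_rot: [0.001, 0.996, 0.093, 0.001]
contact_force: [0.6, -0.6, 2.5]
width: 0.0086
gripper_force: 29.3
clock: 5.28
position: [0.5787, -0.311, 0.1226]
ee_rot: [0.001, 0.996, 0.093, 0.001]
contact_force: [0.3, 0.4, 5.1]
width: 0.0091
gripper_force: 29.6
t 5.2833 p [ 0.5787 -0.311   0.1226] F [0.2603 0.3566 5.1439] Mo [-0.0882  0.0151  0.0267] w 0.0091 29.579068422317505 fwd yaw 100.6335519854776 z [ 0.0018 -0.0014 -1.    ]
```

View pics/s1.png

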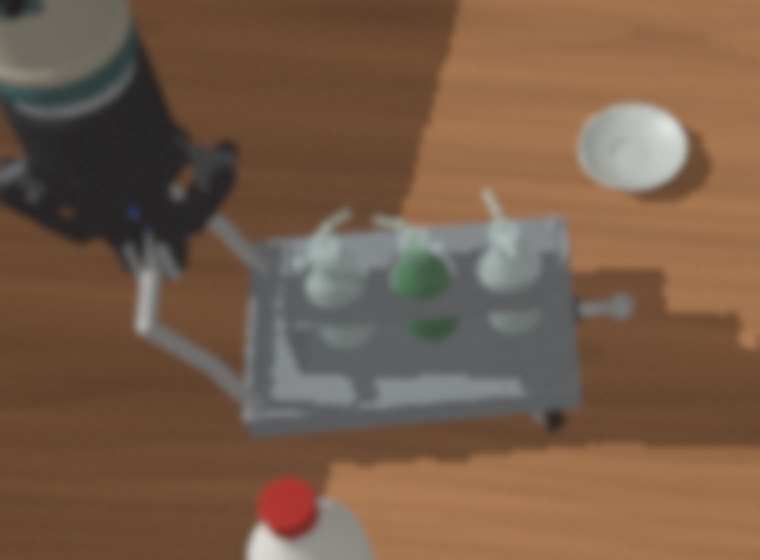

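The fingers hold the bar at image (148,280), the flasks are standing, and there is about 5 N pressing down, which I'll relieve. I'll lift 1 mm and check.

```bash
python3 -m pendant '[{"dx":0,"dy":0,"dz":-0.001,"rx":0,"ry":0,"rz":0,"hand":0},{"dx":0,"dy":0,"dz":0,"rx":0,"ry":0,"rz":0,"hand":0}]'
python3 - <<'E'
from h import *
s,M=rep()
# world path of caddy: now o,yaw -> on dock axis at straight-in yaw
yd=np.radians(96.4); u=np.array([np.cos(yd),np.sin(yd)]); n=np.array([-u[1],u[0]])
D=np.array([.5545,.334]); p=s["position"][:2]
rel=p-D; print("bar along",rel@u,"lat",rel@n,"nose if aligned",rel@u+.235)
# target bar: on axis, with nose 115 mm before the mouth (-.175)
tgt=D+u*(-.175-.115-.235); w=tgt-p; print("world shift",w,"in tool now",M.T@np.r_[w,0])
E
```

```text
clock: 5.5
position: [0.5783, -0.3106, 0.1227]
ee_rot: [0.0, 0.996, 0.093, 0.0]
contact_force: [0.4, -0.0, 2.8]
width: 0.0089
gripper_force: 29.5
t 5.5 p [ 0.5783 -0.3106  0.1227] F [ 0.393  -0.0177  2.8273] Mo [-0.0958 -0.0386  0.0072] w 0.0089 29.510261714458466 fwd yaw 100.63048921240447 z [ 0.0003 -0.0002 -1.    ]
bar along -0.6432624605765285 lat 0.04824112380534149 nose if aligned -0.4082624605765285
world shift [0.0348 0.1229] in tool now [ 0.0568 -0.1144 -0.    ]
```

```bash
python3 -m pendant '[{"dx":0,"dy":-0.002,"dz":-0.0005,"rx":0,"ry":0,"rz":0,"hand":0},{"dx":0.001,"dy":-0.003,"dz":-0.0005,"rx":0,"ry":0,"rz":0.19,"hand":0},{"dx":0.002,"dy":-0.004,"dz":0,"rx":0,"ry":0,"rz":0.19,"hand":0},{"dx":0.0024,"dy":-0.005,"dz":0,"rx":0,"ry":0,"rz":0.19,"hand":0},{"dx":0.0024,"dy":-0.005,"dz":0,"rx":0,"ry":0,"rz":0.19,"hand":0},{"dx":0.0024,"dy":-0.005,"dz":0,"rx":0,"ry":0,"rz":0.19,"hand":0},{"dx":0.0024,"dy":-0.005,"dz":0,"rx":0,"ry":0,"rz":0.19,"hand":0},{"dx":0.0024,"dy":-0.005,"dz":0,"rx":0,"ry":0,"rz":0.19,"hand":0},{"dx":0.0024,"dy":-0.005,"dz":0,"rx":0,"ry":0,"rz":0.19,"hand":0},{"dx":0.0024,"dy":-0.005,"dz":0,"rx":0,"ry":0,"rz":0.19,"hand":0},{"dx":0.0024,"dy":-0.005,"dz":0,"rx":0,"ry":0,"rz":0.19,"hand":0},{"dx":0.0024,"dy":-0.005,"dz":0,"rx":0,"ry":0,"rz":0.19,"hand":0}]'
python3 -m pendant '[{"dx":0.0024,"dy":-0.005,"dz":0,"rx":0,"ry":0,"rz":0.19,"hand":0},{"dx":0.0024,"dy":-0.005,"dz":0,"rx":0,"ry":0,"rz":0.19,"hand":0},{"dx":0.0024,"dy":-0.005,"dz":0,"rx":0,"ry":0,"rz":0.19,"hand":0},{"dx":0.0024,"dy":-0.005,"dz":0,"rx":0,"ry":0,"rz":0.19,"hand":0},{"dx":0.0024,"dy":-0.005,"dz":0,"rx":0,"ry":0,"rz":0.19,"hand":0},{"dx":0.0024,"dy":-0.005,"dz":0,"rx":0,"ry":0,"rz":0.19,"hand":0},{"dx":0.0024,"dy":-0.005,"dz":0,"rx":0,"ry":0,"rz":0.19,"hand":0},{"dx":0.0024,"dy":-0.005,"dz":0,"rx":0,"ry":0,"rz":0.19,"hand":0},{"dx":0.0024,"dy":-0.005,"dz":0,"rx":0,"ry":0,"rz":0.19,"hand":0},{"dx":0.0024,"dy":-0.005,"dz":0,"rx":0,"ry":0,"rz":0.19,"hand":0},{"dx":0.0024,"dy":-0.005,"dz":0,"rx":0,"ry":0,"rz":0.19,"hand":0},{"dx":0.0015,"dy":-0.003,"dz":0,"rx":0,"ry":0,"rz":0,"hand":0}]'
python3 - <<'E'
from h import *
s,M=rep()
yd=np.radians(96.4); u=np.array([np.cos(yd),np.sin(yd)]); n=np.array([-u[1],u[0]])
rel=s["position"][:2]-np.array([.5545,.334]); print("bar along",rel@u,"lat",rel@n,"nose",rel@u+.235)
d=cam('top'); crop(d,150,140,450,260,2.66,'pics/t1.png')
E
```

```text
clock: 6.5
position: [0.5933, -0.2524, 0.1234]
ee_rot: [-0.0, 0.997, 0.074, -0.0]
contact_force: [-1.6, -0.6, -2.9]
width: 0.0088
gripper_force: 29.2
clock: 7.5
position: [0.6137, -0.1911, 0.1236]
ee_rot: [-0.0, 0.998, 0.056, 0.0]
contact_force: [-0.6, -0.2, -3.2]
width: 0.0087
gripper_force: 29.2
t 7.5 p [ 0.6137 -0.1911  0.1236] F [-0.5903 -0.1963 -3.2277] Mo [0.0023 0.0809 0.0929] w 0.0087 29.218793213367462 fwd yaw 96.44707265422001 z [ 0.0003  0.0006 -1.    ]
bar along -0.5283819449456619 lat -0.00032853813928469117 nose -0.29338194494566194
```

View pics/t1.png

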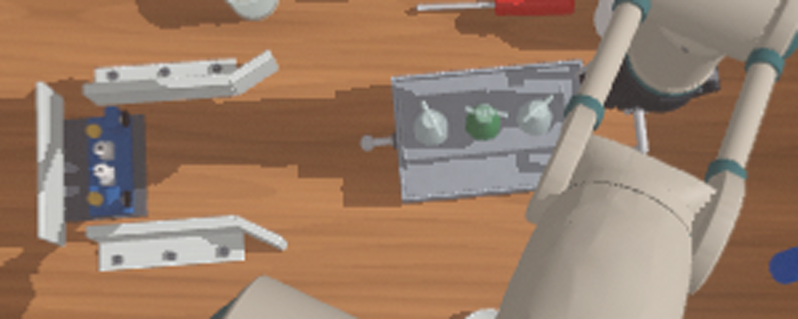

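The caddy is at (490,130) in the crop with its stud at (368,142), and the dock axis lies ahead. All three flasks are upright. I'll lower slightly, since it is lifting by 3 N, and check alignment.

```bash
python3 -m pendant '[{"dx":0,"dy":0,"dz":0.0008,"rx":0,"ry":0,"rz":0,"hand":0},{"dx":0,"dy":0,"dz":0,"rx":0,"ry":0,"rz":0,"hand":0}]'
python3 - <<'E'
from h import *
s,M=rep()
yd=np.radians(96.4); u=np.array([np.cos(yd),np.sin(yd)]); n=np.array([-u[1],u[0]]);D=np.array([.5545,.334])
d=cam('top'); crop(d,150,140,450,260,2.66,'pics/t1b.png')
c=lambda L:np.array(L)/2.66+[150,140]
for nm,L,z in [("stud",[(368,142)],.043),("F",[(393,77),(405,199)],.056),("flasks",[(431,127),(484,122),(536,117)],.110),("railin U",[(86,100),(232,88)],.055),("railin L",[(88,230),(236,218)],.055)]:
    P=plane(d,c(L),z)[:,:2]-D; print(nm,"along/lat",np.c_[P@u,P@n])
p=plane(d,c([(393,77),(405,199)]),.056);w=p[1]-p[0];print("yaw from front",np.degrees(np.arctan2(w[1],w[0]))-90,np.linalg.norm(w))
E
```

```text
clock: 7.72
position: [0.6137, -0.192, 0.123]
ee_rot: [0.0, 0.998, 0.056, 0.0]
contact_force: [-0.8, 0.5, -1.6]
width: 0.0089
gripper_force: 29.3
t 7.7167 p [ 0.6137 -0.192   0.123 ] F [-0.7811  0.4889 -1.5585] Mo [ 0.0454  0.0809 -0.0439] w 0.0089 29.267796277999878 fwd yaw 96.45342671633581 z [ 0.0007 -0.0001 -1.    ]
stud along/lat [[-0.2665  0.0023]]
F along/lat [[-0.2978 -0.0611]
 [-0.2999  0.0667]]
flasks along/lat [[-0.3316  0.0058]
 [-0.3839  0.0052]
 [-0.4353  0.0046]]
railin U along/lat [[ 0.0173 -0.0636]
 [-0.1319 -0.0637]]
railin L along/lat [[ 0.0195  0.0704]
 [-0.1286  0.0712]]
yaw from front -262.6783042239267 0.12782374243558667
```

```bash
python3 - <<'E'
from h import *
yd=np.radians(96.4); u=np.array([np.cos(yd),np.sin(yd)]); n=np.array([-u[1],u[0]]);D=np.array([.5545,.334])
d=cam('top'); g=d["frame"].astype(np.float32)
def prof(a0,a1,l0,l1,z):
    A=np.arange(a0,a1,.004);L=np.arange(l0,l1,.001)
    P=np.array([np.r_[D+u*a+n*l,z] for l in L for a in A]); q=pix(d,P).astype(np.float32)
    v=cv2.remap(g,q[:,0].reshape(len(L),-1),q[:,1].reshape(len(L),-1),cv2.INTER_LINEAR)
    return L,np.median(v[...,2],1).astype(int)
for a in(-.11,-.05):
  for l in(-.09,.05):
    L,v=prof(a,a+.04,l,l+.04,.055);print("rail",a,l,v)
for a in(-.34,):
  for l in(-.08,.055):
    L,v=prof(a,a+.03,l,l+.028,.056);print("caddy",a,l,v)
E
```

```text
rail -0.11 -0.09 [202 201 201 200 200 200 199 196 189 189 194 197 199 200 200 200 201 201
 198 187 169 152 141 137 137 138 138 139 139 138 136 132 121 106  89  72
  62  62  61  61]
rail -0.11 0.05 [ 86  86  85  85  85  85  86  87  87  87  87  86  86  88  94 108 127 154
 180 198 202 202 202 203 203 203 200 183 166 152 142 140 141 143 145 155
 168 177 187 196]
rail -0.05 -0.09 [200 200 200 200 199 198 195 186 174 161 152 146 145 146 146 146 146 146
 144 141 137 135 134 134 135 135 135 135 135 133 131 120 107  90  75  63
  61  61  61  60]
rail -0.05 0.05 [102 102 102 102 102 102 101 100  96  91  84  84  86  90 100 120 150 178
 194 200 201 201 201 202 203 202 187 170 152 144 141 142 148 160 175 189
 201 203 203 203]
caddy -0.34 -0.08 [ 83  83  83  83  83  84  83  83  82  80  79  79  81  85  93 108 124 141
 154 149 137 129 135 145 153 160 161 161]
caddy -0.34 0.055 [163 163 163 163 163 162 161 161 161 162 148 132 116 100  88  84  83  86
  88  88  88  89  90  90  90  89  89  88  87]
```

```bash
python3 -m pendant '[{"dx":0.0003,"dy":-0.002,"dz":0.0003,"rx":0,"ry":0,"rz":0.25,"hand":0},{"dx":0.0002,"dy":-0.003,"dz":0,"rx":0,"ry":0,"rz":0.25,"hand":0},{"dx":0,"dy":-0.005,"dz":0,"rx":0,"ry":0,"rz":0,"hand":0},{"dx":0,"dy":-0.005,"dz":0,"rx":0,"ry":0,"rz":0,"hand":0},{"dx":0,"dy":-0.005,"dz":0,"rx":0,"ry":0,"rz":0,"hand":0},{"dx":0,"dy":-0.005,"dz":0,"rx":0,"ry":0,"rz":0,"hand":0},{"dx":0,"dy":-0.005,"dz":0,"rx":0,"ry":0,"rz":0,"hand":0},{"dx":0,"dy":-0.005,"dz":0,"rx":0,"ry":0,"rz":0,"hand":0},{"dx":0,"dy":-0.005,"dz":0,"rx":0,"ry":0,"rz":0,"hand":0},{"dx":0,"dy":-0.005,"dz":0,"rx":0,"ry":0,"rz":0,"hand":0},{"dx":0,"dy":-0.003,"dz":0,"rx":0,"ry":0,"rz":0,"hand":0},{"dx":0,"dy":0,"dz":0,"rx":0,"ry":0,"rz":0,"hand":0}]'
cat > meas.py <<'E'
from h import *
from scipy.ndimage import gaussian_filter1d
yd=np.radians(96.4); u=np.array([np.cos(yd),np.sin(yd)]); n=np.array([-u[1],u[0]]);D=np.array([.5545,.334])
s,M=rep(); rel=s["position"][:2]-D; print("bar along",rel@u,"lat",rel@n,"nose",rel@u+.235)
d=cam('top'); g=cv2.cvtColor(d["frame"],cv2.COLOR_RGB2GRAY).astype(np.float32)
def prof(a0,a1,l0,l1,z):
    A=np.arange(a0,a1,.003);L=np.arange(l0,l1,.001)
    P=np.array([np.r_[D+u*a+n*l,z] for l in L for a in A]); q=pix(d,P).astype(np.float32)
    return np.median(cv2.remap(g,q[:,0].reshape(len(L),-1),q[:,1].reshape(len(L),-1),cv2.INTER_LINEAR),1).astype(int)
nose=rel@u+.235
for a in(nose-.04,nose-.09,nose-.14):
    print("a",round(a,3),"R-80:",prof(a,a+.03,-.08,-.052,.056),"L+55:",prof(a,a+.03,.055,.083,.056))
E
python3 meas.py
```

```text
clock: 8.82
position: [0.6089, -0.1431, 0.1228]
ee_rot: [-0.0, 0.999, 0.052, 0.0]
contact_force: [-0.2, 0.4, 4.4]
width: 0.0085
gripper_force: 29.8
t 8.8167 p [ 0.6089 -0.1431  0.1228] F [-0.214   0.4161  4.3764] Mo [ 0.1226 -0.1204 -0.1063] w 0.0085 29.79343146085739 fwd yaw 95.98337654747579 z [ 0.0004  0.0009 -1.    ]
bar along -0.4801700911474918 lat -0.0009309088670415369 nose -0.24517009114749183
a -0.285 R-80: [136 134 133 131 131 131 132 134 137 139 143 149 154 153 142 137 125 133
 142 151 154 154 154 154 155 155 155 155 155] L+55: [154 155 153 156 151 140 127 110 107 108 108 122 134 143 146 147 148 148
 148 146 144 142 142 142 141 140 140 137 134]
a -0.335 R-80: [136 137 137 137 137 136 136 135 135 135 137 142 148 152 149 136 128 130
 137 146 153 156 156 156 156 156 156 156 156] L+55: [157 155 151 156 157 146 133 122 108 106 105 106 113 126 138 141 142 142
 143 143 144 146 147 146 146 144 143 142 142]
a -0.385 R-80: [132 132 134 135 136 137 138 138 138 140 141 142 147 151 152 144 129 121
 115 118 125 120 115 114 114 116 117 125 136] L+55: [160 160 160 159 157 152 141 131 119 108 106 107 109 118 131 139 139 139
 140 140 142 142 142 143 144 145 146 147 146]
```

```bash
python3 -m pendant '[{"dx":-0.0003,"dy":-0.002,"dz":-0.0003,"rx":0,"ry":0,"rz":-0.2,"hand":0},{"dx":-0.0003,"dy":-0.003,"dz":-0.0003,"rx":0,"ry":0,"rz":-0.2,"hand":0},{"dx":-0.0002,"dy":-0.004,"dz":0,"rx":0,"ry":0,"rz":-0.1,"hand":0},{"dx":0,"dy":-0.005,"dz":0,"rx":0,"ry":0,"rz":0,"hand":0},{"dx":0,"dy":-0.005,"dz":0,"rx":0,"ry":0,"rz":0,"hand":0},{"dx":0,"dy":-0.005,"dz":0,"rx":0,"ry":0,"rz":0,"hand":0},{"dx":0,"dy":-0.004,"dz":0,"rx":0,"ry":0,"rz":0,"hand":0},{"dx":0,"dy":-0.002,"dz":0,"rx":0,"ry":0,"rz":0,"hand":0},{"dx":0,"dy":0,"dz":0,"rx":0,"ry":0,"rz":0,"hand":0}]'
cat >> meas.py <<'E'
import sys
if len(sys.argv)>1:
    v=cam('scene'); A=v["frame"][120:290,200:460,::-1]; B=d["frame"][140:260,150:410,::-1]
    cv2.imwrite(sys.argv[1],cv2.resize(np.vstack([A,B[:80]]) if 0 else A,None,fx=3,fy=3,interpolation=cv2.INTER_CUBIC))
E
python3 meas.py pics/s2.png
```

```text
clock: 9.62
position: [0.6044, -0.1134, 0.1229]
ee_rot: [-0.0, 0.998, 0.057, -0.0]
contact_force: [0.6, -0.0, 1.1]
width: 0.0086
gripper_force: 29.5
t 9.6167 p [ 0.6044 -0.1134  0.1229] F [ 0.6173 -0.0407  1.0853] Mo [ 0.0332 -0.0367 -0.0104] w 0.0086 29.506111443042755 fwd yaw 96.49037557601795 z [-0.0008  0.0009 -1.    ]
bar along -0.45020347017352563 lat 0.0003318125996044641 nose -0.21520347017352565
a -0.255 R-80: [134 133 132 132 134 137 139 141 143 143 144 144 144 145 146 149 154 149
 142 130 128 135 146 153 155 155 155 155 154] L+55: [157 157 157 155 155 154 155 159 150 134 121 111 111 112 123 136 144 143
 142 141 141 141 141 139 139 138 137 136 136]
a -0.305 R-80: [137 137 136 133 131 131 131 131 132 133 135 137 141 142 145 148 152 152
 142 130 128 135 144 152 156 156 156 156 156] L+55: [158 158 158 158 157 158 157 156 154 138 125 112 108 109 115 128 142 145
 147 149 148 146 143 143 143 142 142 141 139]
a -0.355 R-80: [136 137 138 138 138 139 138 138 137 136 133 132 133 135 138 141 148 152
 140 125 118 118 125 131 130 129 128 128 127] L+55: [161 161 161 161 162 163 165 165 151 148 145 145 148 151 154 157 159 160
 160 161 162 162 162 162 162 162 163 163 163]
```

View pics/s2.png

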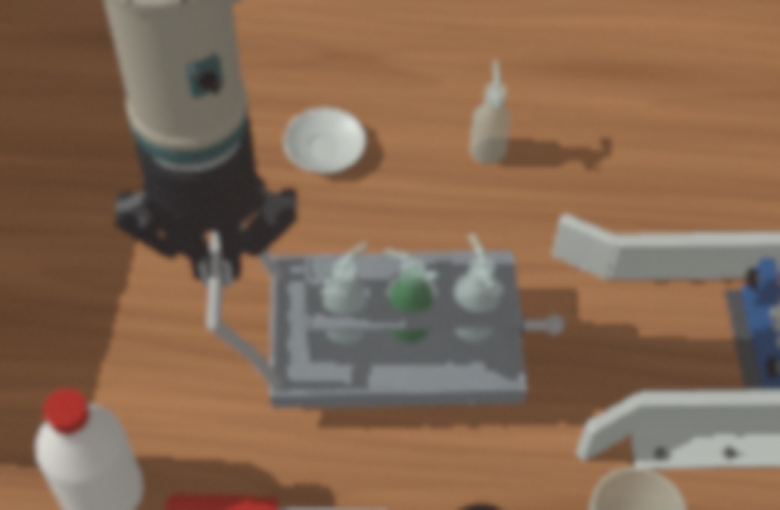

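Castors are tucked under the tray and none is splayed. Caddy centre lateral is -1 mm against the dock's -1.5 mm, and yaw matches. I'll drive on straight.

```bash
python3 -m pendant '[{"dx":0.0003,"dy":-0.003,"dz":0,"rx":0,"ry":0,"rz":0.1,"hand":0},{"dx":0.0002,"dy":-0.004,"dz":0,"rx":0,"ry":0,"rz":0.1,"hand":0},{"dx":0,"dy":-0.005,"dz":0,"rx":0,"ry":0,"rz":0,"hand":0},{"dx":0,"dy":-0.005,"dz":0,"rx":0,"ry":0,"rz":0,"hand":0},{"dx":0,"dy":-0.005,"dz":0,"rx":0,"ry":0,"rz":0,"hand":0},{"dx":0,"dy":-0.005,"dz":0,"rx":0,"ry":0,"rz":0,"hand":0},{"dx":0,"dy":-0.005,"dz":0,"rx":0,"ry":0,"rz":0,"hand":0},{"dx":0,"dy":-0.005,"dz":0,"rx":0,"ry":0,"rz":0,"hand":0},{"dx":0,"dy":-0.005,"dz":0,"rx":0,"ry":0,"rz":0,"hand":0},{"dx":0,"dy":-0.005,"dz":0,"rx":0,"ry":0,"rz":0,"hand":0},{"dx":0,"dy":-0.004,"dz":0,"rx":0,"ry":0,"rz":0,"hand":0},{"dx":0,"dy":-0.002,"dz":0,"rx":0,"ry":0,"rz":0,"hand":0}]'
python3 meas.py
```

```text
clock: 10.72
position: [0.5993, -0.0609, 0.123]
ee_rot: [-0.0, 0.999, 0.055, -0.0]
contact_force: [-0.1, -1.2, -0.3]
width: 0.0085
gripper_force: 29.4
t 10.7167 p [ 0.5993 -0.0609  0.123 ] F [-0.1403 -1.1785 -0.2516] Mo [-0.031   0.0753  0.0625] w 0.0085 29.4183611869812 fwd yaw 96.274723492066 z [-0.0003  0.0006 -1.    ]
bar along -0.3973939625309793 lat -0.00045696681170569187 nose -0.16239396253097932
a -0.202 R-80: [136 138 139 141 142 142 142 142 142 143 144 146 147 148 149 150 152 154
 147 135 133 132 141 149 154 154 154 155 155] L+55: [157 157 157 155 155 154 155 157 158 143 128 115 111 110 121 133 140 140
 138 137 138 139 139 139 139 140 139 139 138]
a -0.252 R-80: [133 133 132 133 134 137 140 142 143 143 143 143 143 144 145 146 152 155
 140 129 127 132 144 150 155 156 156 156 156] L+55: [158 158 158 158 157 156 155 157 153 141 127 115 111 112 120 133 144 143
 141 141 142 141 140 139 139 138 138 137 136]
a -0.302 R-80: [137 136 135 133 132 131 131 131 132 134 136 139 141 143 145 148 153 148
 141 130 118 113 113 114 115 115 115 115 115] L+55: [180 181 181 182 182 180 179 179 179 180 180 180 180 179 179 179 179 179
 179 179 179 178 176 176 177 176 176 176 176]
```

```bash
python3 -m pendant '[{"dx":0.0003,"dy":-0.003,"dz":0,"rx":0,"ry":0,"rz":0,"hand":0},{"dx":0.0003,"dy":-0.004,"dz":0,"rx":0,"ry":0,"rz":0,"hand":0},{"dx":0.0002,"dy":-0.005,"dz":0,"rx":0,"ry":0,"rz":0,"hand":0},{"dx":0,"dy":-0.005,"dz":0,"rx":0,"ry":0,"rz":0,"hand":0},{"dx":0,"dy":-0.005,"dz":0,"rx":0,"ry":0,"rz":0,"hand":0},{"dx":0,"dy":-0.005,"dz":0,"rx":0,"ry":0,"rz":0,"hand":0},{"dx":0,"dy":-0.005,"dz":0,"rx":0,"ry":0,"rz":0,"hand":0},{"dx":0,"dy":-0.005,"dz":0,"rx":0,"ry":0,"rz":0,"hand":0},{"dx":0,"dy":-0.005,"dz":0,"rx":0,"ry":0,"rz":0,"hand":0},{"dx":0,"dy":-0.005,"dz":0,"rx":0,"ry":0,"rz":0,"hand":0},{"dx":0,"dy":-0.004,"dz":0,"rx":0,"ry":0,"rz":0,"hand":0},{"dx":0,"dy":-0.002,"dz":0,"rx":0,"ry":0,"rz":0,"hand":0}]'
python3 meas.py | head -3
```

```text
clock: 11.77
position: [0.5943, -0.0081, 0.1231]
ee_rot: [-0.0, 0.999, 0.055, -0.0]
contact_force: [-0.8, -1.0, -0.7]
width: 0.0086
gripper_force: 29.4
t 11.7667 p [ 0.5943 -0.0081  0.1231] F [-0.8459 -1.0055 -0.6506] Mo [-0.0718  0.0328  0.101 ] w 0.0086 29.395541846752167 fwd yaw 96.27130493783416 z [-0.0001  0.0005 -1.    ]
bar along -0.34445381381223567 lat -0.001462145470999883 nose -0.10945381381223568
a -0.149 R-80: [199 200 204 204 203 204 198 187 177 177 176 175 171 168 163 161 158 149
```

```bash
python3 -m pendant '[{"dx":0,"dy":-0.003,"dz":0,"rx":0,"ry":0,"rz":0,"hand":0},{"dx":0,"dy":-0.004,"dz":0,"rx":0,"ry":0,"rz":0,"hand":0},{"dx":0,"dy":-0.005,"dz":0,"rx":0,"ry":0,"rz":0,"hand":0},{"dx":0,"dy":-0.005,"dz":0,"rx":0,"ry":0,"rz":0,"hand":0},{"dx":0,"dy":-0.005,"dz":0,"rx":0,"ry":0,"rz":0,"hand":0},{"dx":0,"dy":-0.005,"dz":0,"rx":0,"ry":0,"rz":0,"hand":0},{"dx":0,"dy":-0.005,"dz":0,"rx":0,"ry":0,"rz":0,"hand":0},{"dx":0,"dy":-0.005,"dz":0,"rx":0,"ry":0,"rz":0,"hand":0},{"dx":0,"dy":-0.004,"dz":0,"rx":0,"ry":0,"rz":0,"hand":0},{"dx":0,"dy":-0.003,"dz":0,"rx":0,"ry":0,"rz":0,"hand":0},{"dx":0,"dy":-0.002,"dz":0,"rx":0,"ry":0,"rz":0,"hand":0},{"dx":0,"dy":-0.001,"dz":0,"rx":0,"ry":0,"rz":0,"hand":0}]'
python3 meas.py | head -4
```

```text
clock: 12.82
position: [0.5893, 0.0381, 0.1231]
ee_rot: [-0.0, 0.999, 0.055, -0.0]
contact_force: [-0.4, -0.2, -2.2]
width: 0.0086
gripper_force: 29.4
t 12.8167 p [0.5893 0.0381 0.1231] F [-0.3594 -0.1795 -2.1747] Mo [-0.0258 -0.0199  0.08  ] w 0.0086 29.356533586978912 fwd yaw 96.27066520290983 z [-0.      0.0002 -1.    ]
bar along -0.29789542892059817 lat -0.0016368544711655372 nose -0.06289542892059818
a -0.103 R-80: [200 202 202 203 203 203 203 203 200 194 179 163 153 144 148 154 156 142
 131 125 131 142 149 153 154 154 154 154 154] L+55: [157 157 157 156 156 156 158 153 140 129 127 141 164 189 203 204 204 204
```

```bash
python3 -m pendant '[{"dx":0,"dy":-0.001,"dz":0.0003,"rx":0,"ry":0,"rz":0,"hand":0},{"dx":0,"dy":-0.001,"dz":0,"rx":0,"ry":0,"rz":0,"hand":0},{"dx":0,"dy":-0.001,"dz":0,"rx":0,"ry":0,"rz":0,"hand":0},{"dx":0,"dy":-0.001,"dz":0,"rx":0,"ry":0,"rz":0,"hand":0},{"dx":0,"dy":-0.001,"dz":0,"rx":0,"ry":0,"rz":0,"hand":0},{"dx":0,"dy":-0.001,"dz":0,"rx":0,"ry":0,"rz":0,"hand":0}]' | sed -n 2,4p
python3 -m pendant '[{"dx":0,"dy":-0.001,"dz":0,"rx":0,"ry":0,"rz":0,"hand":0},{"dx":0,"dy":-0.001,"dz":0,"rx":0,"ry":0,"rz":0,"hand":0},{"dx":0,"dy":-0.001,"dz":0,"rx":0,"ry":0,"rz":0,"hand":0}]' | sed -n 2,4p
python3 -m pendant '[{"dx":0,"dy":-0.001,"dz":0,"rx":0,"ry":0,"rz":0,"hand":0},{"dx":0,"dy":-0.001,"dz":0,"rx":0,"ry":0,"rz":0,"hand":0}]' | sed -n 2,4p
python3 -m pendant '[{"dx":0,"dy":-0.001,"dz":0,"rx":0,"ry":0,"rz":0,"hand":0},{"dx":0,"dy":-0.001,"dz":0,"rx":0,"ry":0,"rz":0,"hand":0}]' | sed -n 2,4p
```

```text
position: [0.5889, 0.0437, 0.123]
ee_rot: [-0.0, 0.999, 0.054, 0.0]
contact_force: [-0.2, -0.2, 0.7]
position: [0.5885, 0.0468, 0.1229]
ee_rot: [-0.0, 0.999, 0.055, 0.0]
contact_force: [-0.4, -0.7, -0.0]
position: [0.5883, 0.0488, 0.1229]
ee_rot: [-0.0, 0.999, 0.055, 0.0]
contact_force: [-0.2, -0.6, 0.2]
position: [0.5881, 0.0508, 0.1229]
ee_rot: [-0.0, 0.999, 0.055, 0.0]
contact_force: [-0.5, -0.3, 0.5]
```

```bash
python3 -m pendant '[{"dx":0,"dy":-0.001,"dz":0,"rx":0,"ry":0,"rz":0,"hand":0},{"dx":0,"dy":-0.001,"dz":0,"rx":0,"ry":0,"rz":0,"hand":0}]' | sed -n '2p;4p'
python3 -m pendant '[{"dx":0,"dy":-0.001,"dz":0,"rx":0,"ry":0,"rz":0,"hand":0},{"dx":0,"dy":-0.001,"dz":0,"rx":0,"ry":0,"rz":0,"hand":0}]' | sed -n '2p;4p'
python3 -m pendant '[{"dx":0,"dy":-0.001,"dz":0,"rx":0,"ry":0,"rz":0,"hand":0},{"dx":0,"dy":-0.001,"dz":0,"rx":0,"ry":0,"rz":0,"hand":0}]' | sed -n '2p;4p'
python3 -m pendant '[{"dx":0,"dy":-0.001,"dz":0,"rx":0,"ry":0,"rz":0,"hand":0},{"dx":0,"dy":-0.001,"dz":0,"rx":0,"ry":0,"rz":0,"hand":0}]' | sed -n '2p;4p'
```

```text
position: [0.5879, 0.0528, 0.1229]
contact_force: [-0.4, -0.4, 1.3]
position: [0.5876, 0.0547, 0.1229]
contact_force: [-0.6, -0.3, 1.4]
position: [0.5874, 0.0568, 0.1229]
contact_force: [0.5, -0.4, 1.1]
position: [0.5871, 0.0587, 0.1229]
contact_force: [-0.0, -0.3, 2.1]
```

```bash
python3 -m pendant '[{"dx":0,"dy":-0.001,"dz":-0.0002,"rx":0,"ry":0,"rz":0,"hand":0},{"dx":0,"dy":-0.001,"dz":-0.0002,"rx":0,"ry":0,"rz":0,"hand":0}]' | sed -n '2p;4p'
python3 -m pendant '[{"dx":0,"dy":-0.001,"dz":0,"rx":0,"ry":0,"rz":0,"hand":0},{"dx":0,"dy":-0.001,"dz":0,"rx":0,"ry":0,"rz":0,"hand":0}]' | sed -n '2p;4p'
python3 -m pendant '[{"dx":0,"dy":-0.001,"dz":0,"rx":0,"ry":0,"rz":0,"hand":0},{"dx":0,"dy":-0.001,"dz":0,"rx":0,"ry":0,"rz":0,"hand":0}]' | sed -n '2p;4p'
```

```text
position: [0.5867, 0.0607, 0.123]
contact_force: [0.2, -0.3, -0.1]
position: [0.5865, 0.0627, 0.123]
contact_force: [0.5, -0.8, 0.4]
position: [0.5863, 0.0647, 0.123]
contact_force: [-0.8, 0.2, -0.1]
```

```bash
python3 -m pendant '[{"dx":0,"dy":-0.001,"dz":0,"rx":0,"ry":0,"rz":0,"hand":0},{"dx":0,"dy":-0.001,"dz":0,"rx":0,"ry":0,"rz":0,"hand":0}]' | sed -n '2p;4p'
python3 -m pendant '[{"dx":0,"dy":-0.001,"dz":0,"rx":0,"ry":0,"rz":0,"hand":0},{"dx":0,"dy":-0.001,"dz":0,"rx":0,"ry":0,"rz":0,"hand":0}]' | sed -n '2p;4p'
python3 -m pendant '[{"dx":0,"dy":-0.001,"dz":0,"rx":0,"ry":0,"rz":0,"hand":0},{"dx":0,"dy":-0.001,"dz":0,"rx":0,"ry":0,"rz":0,"hand":0}]' | sed -n '2p;4p'
```

```text
position: [0.5861, 0.0667, 0.1231]
contact_force: [-1.6, -0.9, -1.9]
position: [0.5858, 0.0687, 0.123]
contact_force: [0.1, -0.4, -1.5]
position: [0.5859, 0.0701, 0.1232]
contact_force: [-0.2, -3.5, -1.0]
```

```bash
python3 -m pendant '[{"dx":0,"dy":-0.001,"dz":0,"rx":0,"ry":0,"rz":0,"hand":0}]' | sed -n '2p;4p'
python3 -m pendant '[{"dx":0,"dy":-0.001,"dz":0,"rx":0,"ry":0,"rz":0,"hand":0}]' | sed -n '2p;4p'
python3 -m pendant '[{"dx":0,"dy":-0.001,"dz":0,"rx":0,"ry":0,"rz":0,"hand":0}]' | sed -n '2p;4p'
```

```text
position: [0.5859, 0.0708, 0.1232]
contact_force: [-0.2, -3.4, -1.7]
position: [0.5858, 0.0718, 0.1232]
contact_force: [0.2, -3.8, -1.5]
position: [0.5856, 0.073, 0.1232]
contact_force: [-0.3, -4.0, -1.6]
```

```bash
python3 -m pendant '[{"dx":0,"dy":-0.001,"dz":0,"rx":0,"ry":0,"rz":0,"hand":0}]' | sed -n '2p;4p'
python3 -m pendant '[{"dx":0,"dy":-0.001,"dz":0,"rx":0,"ry":0,"rz":0,"hand":0}]' | sed -n '2p;4p'
python3 -m pendant '[{"dx":0,"dy":-0.001,"dz":0,"rx":0,"ry":0,"rz":0,"hand":0}]' | sed -n '2p;4p'
```

```text
position: [0.5855, 0.0742, 0.1232]
contact_force: [0.1, -4.3, -1.4]
position: [0.5853, 0.0755, 0.1232]
contact_force: [-0.4, -2.8, -1.4]
position: [0.5851, 0.0768, 0.1232]
contact_force: [0.5, -1.8, -1.7]
```

```bash
python3 -m pendant '[{"dx":0,"dy":-0.001,"dz":0,"rx":0,"ry":0,"rz":0,"hand":0}]' | sed -n '2p;4p'
python3 -m pendant '[{"dx":0,"dy":-0.001,"dz":0,"rx":0,"ry":0,"rz":0,"hand":0}]' | sed -n '2p;4p'
```

```text
position: [0.585, 0.078, 0.1232]
contact_force: [0.2, -1.9, -1.6]
position: [0.5848, 0.0792, 0.1231]
contact_force: [-0.3, -1.5, -1.7]
```

```bash
python3 -m pendant '[{"dx":0,"dy":-0.001,"dz":0,"rx":0,"ry":0,"rz":0,"hand":0}]' | sed -n '2p;4p'
python3 -m pendant '[{"dx":0,"dy":-0.001,"dz":0,"rx":0,"ry":0,"rz":0,"hand":0}]' | sed -n '2p;4p'
```

```text
position: [0.5847, 0.0803, 0.1231]
contact_force: [0.2, -0.7, -2.7]
position: [0.5845, 0.0813, 0.1231]
contact_force: [0.4, 0.4, -2.1]
```

```bash
python3 -m pendant '[{"dx":0,"dy":-0.001,"dz":0,"rx":0,"ry":0,"rz":0,"hand":0}]' | sed -n '2p;4p'
python3 -c "
from h import *
rep();d=cam('top'); crop(d,160,150,270,240,6,'pics/t3.png')"
```

```text
position: [0.5844, 0.0823, 0.1231]
contact_force: [-0.6, -1.0, -2.6]
t 16.5333 p [0.5844 0.0823 0.1231] F [-0.63   -0.9956 -2.639 ] Mo [ 0.0161 -0.0338 -0.0329] w 0.0086 29.29486334323883 fwd yaw 96.2452748728256 z [-0.0003  0.0013 -1.    ]
```

View pics/t3.png

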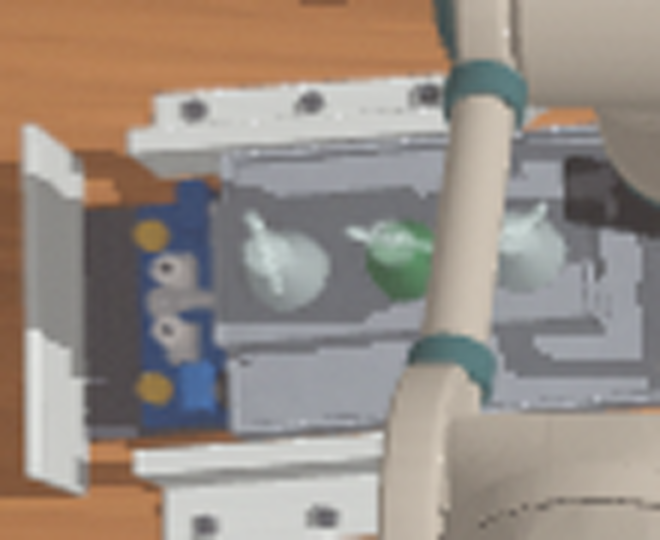

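The stud ball sits between the rollers at crop (170,300), and the nose at (220,300) is practically at the buffers. I'll press a little further in half-millimetre steps.

```bash
python3 -m pendant '[{"dx":0,"dy":-0.0007,"dz":0.0002,"rx":0,"ry":0,"rz":0,"hand":0}]' | sed -n '2p;4p'
python3 -m pendant '[{"dx":0,"dy":-0.0007,"dz":0.0002,"rx":0,"ry":0,"rz":0,"hand":0}]' | sed -n '2p;4p'

```

```text
position: [0.5844, 0.0826, 0.123]
contact_force: [-0.6, -0.4, -0.8]
position: [0.5844, 0.083, 0.123]
contact_force: [0.5, -0.3, -0.2]
```

```bash
python3 -m pendant '[{"dx":0,"dy":-0.0007,"dz":0,"rx":0,"ry":0,"rz":0,"hand":0},{"dx":0,"dy":0,"dz":0,"rx":0,"ry":0,"rz":0,"hand":0}]' | sed -n '2p;4p'
python3 -c "
from h import *
rep()"
```

```text
position: [0.5845, 0.0835, 0.123]
contact_force: [-0.2, 0.2, -0.6]
t 16.9167 p [0.5845 0.0835 0.123 ] F [-0.2152  0.2227 -0.5934] Mo [-0.092   0.081   0.0225] w 0.009 29.458120465278625 fwd yaw 96.25882015532069 z [ 0.0004 -0.0002 -1.    ]
```

```bash
python3 -m pendant '[{"dx":0,"dy":-0.0007,"dz":0,"rx":0,"ry":0,"rz":0,"hand":0},{"dx":0,"dy":0,"dz":0,"rx":0,"ry":0,"rz":0,"hand":0}]' | sed -n '2p;4p'
python3 -m pendant '[{"dx":0,"dy":-0.0007,"dz":0,"rx":0,"ry":0,"rz":0,"hand":0},{"dx":0,"dy":0,"dz":0,"rx":0,"ry":0,"rz":0,"hand":0}]' | sed -n '2p;4p'
```

```text
position: [0.5844, 0.084, 0.123]
contact_force: [-0.1, -2.1, -0.6]
position: [0.5844, 0.0845, 0.123]
contact_force: [0.2, -2.2, 0.8]
```

```bash
python3 -m pendant '[{"dx":0,"dy":-0.0007,"dz":0,"rx":0,"ry":0,"rz":0,"hand":0},{"dx":0,"dy":0,"dz":0,"rx":0,"ry":0,"rz":0,"hand":0}]' | sed -n '2p;4p'
```

```text
position: [0.5844, 0.0849, 0.123]
contact_force: [0.1, -5.2, 1.6]
```

Pressed to about 5 N on the buffers, so the catch is behind the ball. I'll relax to zero force, open and lift.

```bash
python3 -m pendant '[{"dx":0,"dy":0.0007,"dz":0,"rx":0,"ry":0,"rz":0,"hand":0},{"dx":0,"dy":0.0007,"dz":-0.0002,"rx":0,"ry":0,"rz":0,"hand":0},{"dx":0,"dy":0.0004,"dz":0,"rx":0,"ry":0,"rz":0,"hand":0},{"dx":0,"dy":0,"dz":0,"rx":0,"ry":0,"rz":0,"hand":0}]' | sed -n '2p;4p'
```

```text
position: [0.5843, 0.0844, 0.123]
contact_force: [-0.7, -1.2, 0.6]
```

```bash
python3 -m pendant '[{"dx":0,"dy":0,"dz":0,"rx":0,"ry":0,"rz":0,"hand":0.012},{"dx":0,"dy":0,"dz":0,"rx":0,"ry":0,"rz":0,"hand":0.016},{"dx":0,"dy":0,"dz":0,"rx":0,"ry":0,"rz":0,"hand":0.022},{"dx":0,"dy":0,"dz":0,"rx":0,"ry":0,"rz":0,"hand":0.03},{"dx":0,"dy":0,"dz":0,"rx":0,"ry":0,"rz":0,"hand":0.04},{"dx":0,"dy":0,"dz":0,"rx":0,"ry":0,"rz":0,"hand":0.05},{"dx":0,"dy":0,"dz":0,"rx":0,"ry":0,"rz":0,"hand":0.05},{"dx":0,"dy":0,"dz":-0.005,"rx":0,"ry":0,"rz":0,"hand":0.05},{"dx":0,"dy":0,"dz":-0.015,"rx":0,"ry":0,"rz":0,"hand":0.05},{"dx":0,"dy":0,"dz":-0.03,"rx":0,"ry":0,"rz":0,"hand":0.05},{"dx":0,"dy":0,"dz":-0.04,"rx":0,"ry":0,"rz":0,"hand":0.05},{"dx":0,"dy":0,"dz":-0.04,"rx":0,"ry":0,"rz":0,"hand":0.05}]' | sed -n '2p;4,5p'
python3 -m pendant '[{"dx":-0.02,"dy":0.03,"dz":-0.02,"rx":0,"ry":0,"rz":0,"hand":0.05},{"dx":-0.02,"dy":0.03,"dz":0,"rx":0,"ry":0,"rz":0,"hand":0.05},{"dx":-0.02,"dy":0.035,"dz":0,"rx":0,"ry":0,"rz":0,"hand":0.05},{"dx":-0.02,"dy":0.035,"dz":0,"rx":0,"ry":0,"rz":0,"hand":0.05},{"dx":-0.02,"dy":0.035,"dz":0,"rx":0,"ry":0,"rz":0,"hand":0.05},{"dx":-0.02,"dy":0.035,"dz":0,"rx":0,"ry":0,"rz":0,"hand":0.05},{"dx":0,"dy":0,"dz":0,"rx":0,"ry":0,"rz":0,"hand":0.05}]'|sed -n '2p;4p'
python3 -c "
from h import *
d=cam('top'); v=cam('scene')
A=cv2.resize(d['frame'][150:245,160:320,::-1],None,fx=4.5,fy=4.5,interpolation=cv2.INTER_CUBIC)
cv2.imwrite('pics/t4.png',A); crop(v,330,170,510,290,4.4,'pics/s4.png')"
```

```text
position: [0.5835, 0.0839, 0.254]
contact_force: [0.8, -0.1, 1.1]
width: 0.0502
position: [0.4841, -0.1342, 0.2736]
contact_force: [-0.0, 0.1, -1.2]
```

View pics/t4.png

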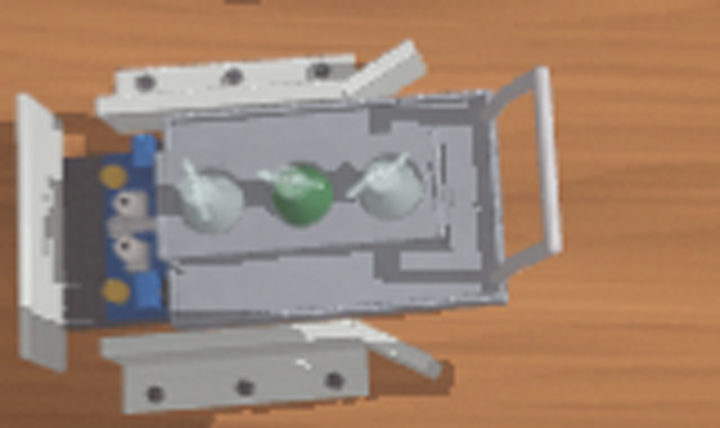

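View pics/s4.png

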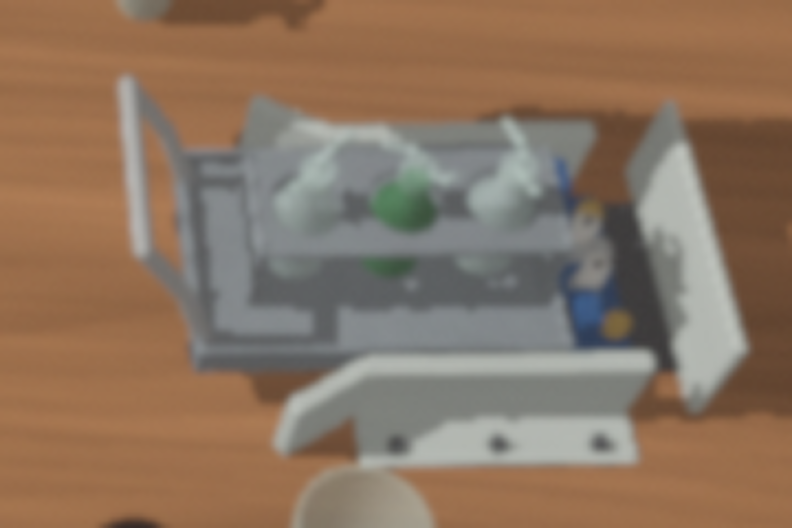

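The caddy sits home against the block with the flasks upright at (305,205), (405,205) and (505,200), the ball between and behind the rollers, and the beaker untouched.

```bash
python3 -c "
from rig import manip
print(manip.get_state()['clock'],manip.sign_off())"
```

```text
the job is handed in; nothing more can be done
19.4333 None
```

The caddy is docked and handed in at 19.4 s. The highest push I read was about 5 N, and the force pattern (4 N, a drop, then a rise on the buffers) fits the rollers snapping shut. The flasks are standing and the gripper is clear; the castors were out of the cameras' sight, so their trailing is inferred from about 170 mm of near-straight pushing before contact.

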